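# Seat a terminal carrier on its test nest and hold it down

### The job

Take the carrier that has two rows of brass posts by its black handle, set it flat into the open front end of the test nest, and slide it back under the blue lips until it drops onto the hidden locating pin. Then press it down fully home against the springs and finish while still holding it down; leave the carrier with one row and everything else where it stands.

Things in the scene. Friction and masses are not known exactly. Their poses are not given: they have to be found in the camera images.
- carrier: White block 100 (x) x 80 (y) x 18 mm, grey 2 mm panel on top, TWO rows of four brass posts along its x axis at y = +-28 mm, 12 mm tall above the panel. Origin: centre of the underside, z up. 0.45 to 0.61 kg. Usable either way round (half a turn). Stands on the bench, robot's right; the two carriers swap places.
- handle (a point): Top centre of the two-row carrier's black upright handle: 24 mm along the carrier's x, 36 mm along its y, top 65 mm above the underside, 45 mm above the panel.
- socket (a point): Centre of the two-row carrier's underside, mouth of the blind socket for the pin: 15 mm (x) x 22 mm (y), 11 mm deep. Both x ends of the underside are bevelled (20 mm long, 5.5 mm high) so that they ride up over the pin's tip.
- carrier_half: The other carrier: the same, but with only ONE row of brass posts (at y = +28 mm). Leave it alone.
- nest: Test nest, fixed on the bench, robot's left, 250 x 136 mm, grey base. Origin: at bench height on the channel's centreline; x runs along the channel from the open front (robot's side) to the rear, z up. Dark steel rails, inner faces at y = +-43 mm (3 mm play each side of a carrier), from x = -130 to +100 mm; a stop closes the rear at x = +100. The channel's floor is the sprung platen.
- entry (a point): In the nest, x = -72 mm, at the platen's height (40 mm above the bench): where to set the carrier's centre. The channel is open on top here, rails 55 mm high with flared lead-ins up to 62 mm. A carrier centred at x below -60 mm clears the lips; lower or release it straight down onto the platen.
- lips (a point): Front end of the two blue lips, on the centreline, nest x = -5 mm, at their underside, 65 mm above the bench (top 70). From here to the rear they overhang the channel in to y = +-36 mm, so a carrier gets under them only by sliding in flat from the front, leaving its top clear between them.
- slot (a point): Middle of the slot in the platen (nest x = +20 mm, 40 mm above the bench). In it stands a fixed brass pin, 10 mm across, tip 38 mm above the bench, chamfered, polished, on the centreline anywhere within 15 mm of here along x: seen from above as a brass dot until covered, never reported. Feel for it by sliding.
- platen (a joint): Sprung platen's depth, m. 0 at rest (top 40 mm above the bench), 0.010 hard stop. 1 N per mm: a free carrier's weight sinks it 4.4 to 6 mm, full travel takes 4 to 6 N more. A carrier over the pin's tip is held at about 0.002; when its socket meets the pin a FREE carrier (loosely caged, not gripped) drops 2.4 to 4 mm and sticks; pushing on over 10 N tips it off. Fully home: underside at 30 mm.
- panel_a: Bystander: loose grey 92 x 72 mm panel standing on eight brass posts, 26 mm tall, at the back of the bench; origin under its centre. Leave it.
- panel_b: Bystander: a second such panel. Leave it.
- tape: Bystander: yellow tape roll, 90 mm across, 19 mm high, left of the nest; origin under its centre. Leave it.
- screwdriver: Bystander: red-handled screwdriver lying at the left. Leave it.
- jar: Bystander: jar 64 mm across, 85 mm high, back left. Leave it.
- spacer: Bystander: brass spacer 22 mm across, 30 mm tall, standing at the left; origin under its centre. Leave it.

How it is judged:
On the way, in this order (a step that is already met when the one before it is completed fails the run):
1. the carrier lies flat on the platen in the front end of the channel (x of carrier in the frame of nest between -0.1 and -0.045 m and z of carrier in the frame of nest between 0.029 and 0.043 m and y of carrier in the frame of nest between -0.006 and 0.006 m and angle between carrier's own z axis and vertical below 0.08 rad and value of joint platen above 0.0005 m), for 0.2 s.
2. slid back under the lips, the carrier has dropped onto the pin (x of carrier in the frame of nest between 0 and 0.042 m and z of carrier in the frame of nest below 0.0367 m and angle between carrier's own z axis and vertical below 0.06 rad), for 0.1 s.
At the end, for the whole second after the job is handed in: The carrier with two rows sits flat (within 3 degrees) on the pin under the lips, its underside within 1.8 mm of fully home and the platen at least 8.5 mm down, and the robot is still holding it down (over 2 N of contact) (x of carrier in the frame of nest between 0 and 0.042 m and y of carrier in the frame of nest between -0.006 and 0.006 m and z of carrier in the frame of nest below 0.0318 m and value of joint platen above 0.0085 m and angle between carrier's own z axis and vertical below 0.05 rad and contact force between any of the fingers, the arm and carrier above 2 N); the arm keeps its last pose, push and grip.
It fails at once if the one-row carrier is moved more than 30 mm (distance of carrier_half from where it was at the start of the episode above 0.03 m).
It fails at once if any other loose thing is moved more than 40 mm (distance of any of panel_a, panel_b, tape, screwdriver, jar, spacer from where it was at the start of the episode above 0.04 m).
It also fails if it takes over 45 s, if anything falls off the work surface, if the arm or the gripper's body presses on something with over 40 N, if the wrist force passes 120 N, or if a joint passes its speed limit or range.

### The arm

A 7-joint arm with a two-finger parallel gripper is mounted at the origin on the work surface. World frame = base frame: x ahead of the robot, y to its left, z up, the work surface at z = 0. Lengths are in m, angles in rad, forces in N, time in s.
With the tool pointing down it reaches from about 0.425 to 0.825 m from the base axis. Payload 3.6 kg.
Tool frame: the origin (TCP) lies where the fingers leave the gripper's body, on its centre line; the fingertips stand 73 mm ahead of it and the grasp point (between the pads) lies 54 mm ahead of it; x points along the fingers, y is the direction in which the jaws open and shut, and the axes are right-handed (so a half turn about x gives the same grasp; the last joint's range is limited). The gripper opens to 85 mm and grips with 20 to 120 N. Pads are 22 mm wide; open, the fingers measure 114 mm over their backs; the gripper's body (76 mm by 85 mm) begins 54 mm behind the grasp point. The pads swing forward as they close: fully open they stand 13 mm farther back than shut.
Start: joints at [1.171, 0.615, -0.013, 1.423, 0.008, 1.103, -0.04], TCP at [0.237, -0.605, 0.304] pointing down, gripper open.
Joint ranges: [-3.12, 3.12], [-0.3, 2.06], [-1.34, 1.32], [0.26, 2.42], [-1.36, 4.5], [0.01, 1.98], [-2.84, 2.84]. Speed limits (rad/s): [2.79, 2.79, 3.14, 3.14, 3.14, 3.14, 3.14].

### API

Orientations are given as a unit quaternion [x, y, z, w].
In Python, from station import arm, snapshot, camera_info, ticket gives the robot as it stands. Calls block until the motion is done:
- arm.movep(position, orientation): joint-space move of the TCP to a pose.
- arm.line_to(position, velocity=0.15, ori=None): straight line of the TCP; ori=None keeps the orientation; velocity is the mean speed in m/s.
- arm.move_j(angles): joint-space move.
- arm.move_gripper(opening, effort=None): opening from 0.0 (shut) to 1.0 (fully open); effort is the grip in N (None keeps the last); returns when the fingers have stopped.
- arm.pause(seconds).
- arm.ik(position, orientation): joint angles nearest the present ones, or None.
- snapshot(name): name is "side" or "top" or "wrist"; returns the picture (384x512x3 uint8, blue, green, red); there is no depth.
- camera_info(name): a dict with "fx", "fy", "cx", "cy" (pixels), "R" (3x3) and "t" (3): a world point X has camera coordinates R X + t; the wrist camera has in their place "T_tool_cam" (4x4, takes a point from camera to tool coordinates, whose origin is the TCP and whose axes are the tool frame's). Camera axes: x right, y down, z forward; pixel columns grow to the right and rows downward; lengths in m; the calibration is good to about 2 mm. A picture is of the moment at which its call begins: read the wrist's pose just before it. camera_info takes no time and is no camera call.
A pose or a line that the arm cannot do raises arm.MotionError and nothing moves.
- ticket.finish_job(): hands the job in, once; it reports no verdict.
Readings, each from a call of its own:
- arm.read_time(): time.
- arm.read_joint_positions(): joint angles.
- arm.read_dq(): joint speeds.
- arm.read_effort(): joint torques, N m.
- arm.read_tool_pos(): TCP position.
- arm.read_eef_rot(): TCP orientation.
- arm.read_ft_force(): force on the tool from outside, world axes, zero at the start.
- arm.read_wrist_torque(): the same for the moment, N m.
- arm.read_opening(): opening from 0.0 (shut) to 1.0 (fully open).
Only numpy, scipy, OpenCV 4.12 (cv2) and the standard library are available. Lean on these libraries where they do the work, as an engineer would, in place of code of your own. Each camera call takes 0.05 s, during which the arm holds its last target. There are 200 camera calls.

## Working session

There is one attempt and no reset: what is moved stays moved. The work goes in short steps, each a Python script; the robot and the scene stay as the last script left them, time stands still between calls to the robot, and variables do not carry over. Pictures are saved under pics/ and viewed, about 8 in all and at most 12, crops included, and the job is handed in when it is done.

```bash
mkdir -p pics; ls; python3 - <<'E'
from station import arm,snapshot,camera_info
import cv2
for n in("top","side"):
    im=snapshot(n); cv2.imwrite(f"pics/{n}0.png",im); 
    print(n,camera_info(n))
print(camera_info("wrist"),arm.read_time(),arm.read_eef_rot(),arm.read_ft_force())
a=cv2.imread("pics/top0.png");cv2.imwrite("pics/top0b.png",cv2.resize(a,(800,600),interpolation=cv2.INTER_CUBIC))
E
```

```text
pics
top {'fx': 364.15970022760456, 'fy': 364.15970022760456, 'cx': 254.39342858711984, 'cy': 193.4747697125209, 'R': array([[ 0.00940938, -0.99987112,  0.01300829],
       [-0.99978453, -0.00964768, -0.01837992],
       [ 0.01850305, -0.01283254, -0.99974645]]), 't': array([0.0293105 , 0.55100577, 0.96550684])}
side {'fx': 441.9882019820356, 'fy': 441.9882019820356, 'cx': 257.98683271066795, 'cy': 185.85739879962043, 'R': array([[-0.99155661, -0.12966861, -0.00124092],
       [-0.07733492,  0.59899602, -0.79700883],
       [ 0.10409033, -0.79018341, -0.60396637]]), 't': array([0.56164477, 0.08310934, 1.10261408])}
{'fx': 264.84966847171677, 'fy': 264.84966847171677, 'cx': 252.45017882947147, 'cy': 189.71879167999728, 'T_tool_cam': array([[ 1.49241777e-03, -2.97603517e-01,  9.54688389e-01,
        -7.07507162e-02],
       [ 9.99998676e-01, -1.74912722e-04, -1.61777440e-03,
        -3.56460846e-04],
       [ 6.48442496e-04,  9.54689539e-01,  2.97602862e-01,
        -7.68272657e-02],
       [ 0.00000000e+00,  0.00000000e+00,  0.00000000e+00,
         1.00000000e+00]])} 0.1 [-0.69462077 -0.13223832  0.69495547 -0.13058293] [-0.31269858  1.02767965 -0.64509721]
```

View pics/top0b.png

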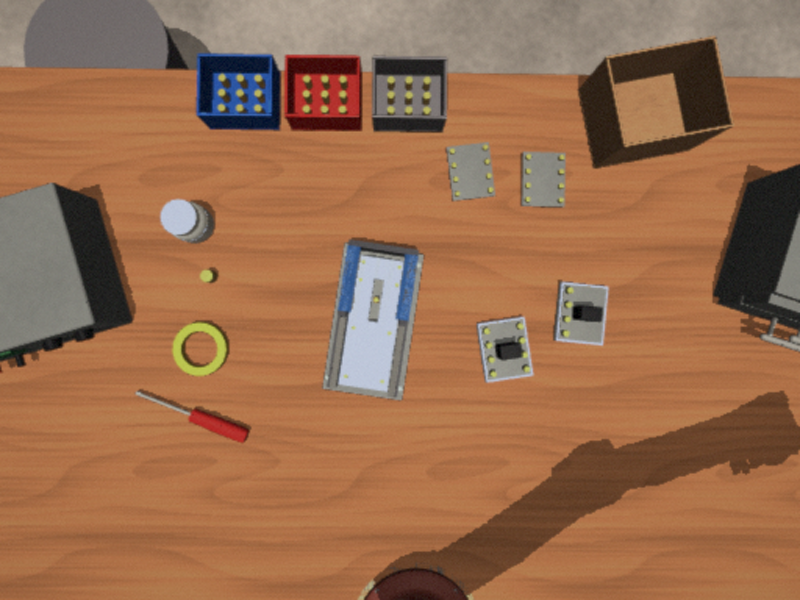

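View pics/side0.png

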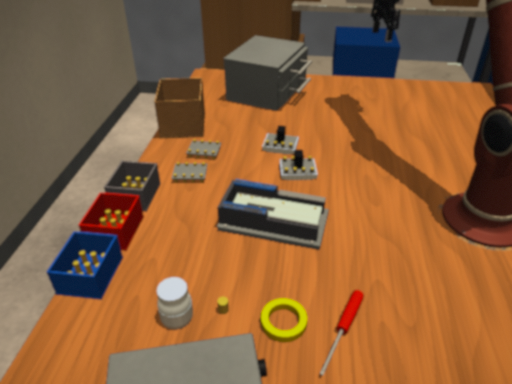

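The top view (800x600) shows the two-row carrier at about (505,349), the one-row carrier at (582,313), and the nest from (363,392) at the front to (383,245) at the rear, with the pin dot at (376,299). I'll enlarge that area.

```bash
python3 - <<'E'
import cv2
a=cv2.imread("pics/top0.png")[148:262,200:350];cv2.imwrite("pics/top0c.png",cv2.resize(a,None,fx=5,fy=5,interpolation=cv2.INTER_CUBIC))
E
```

```text
(no output)
```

View pics/top0c.png

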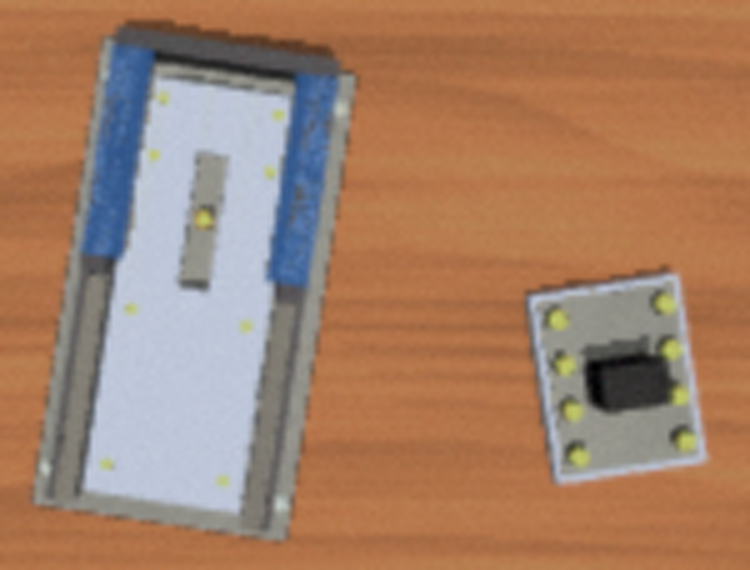

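The crop shows the carrier rim corners at (527,294), (678,272), (707,460) and (558,484). The lip front inner corners are at (125,257) and (269,282), the slot ends at (210,152) and (194,290), and the pin at (204,217). I'll convert these to world coordinates and check them against the given sizes.

```bash
cat > h.py <<'E'
import numpy as np, cv2
from scipy.spatial.transform import Rotation as Ro
from station import arm,snapshot,camera_info
def proj_plane(uv,z,name="top",pose=None):
    c=camera_info(name)
    d=np.array([(uv[0]-c["cx"])/c["fx"],(uv[1]-c["cy"])/c["fy"],1])
    if name=="wrist":
        p,q=pose; T=c["T_tool_cam"]; Rw=Ro.from_quat(q).as_matrix()
        o=np.array(p)+Rw@T[:3,3]; d=Rw@T[:3,:3]@d
    else:
        R,t=c["R"],c["t"]; o=-R.T@t; d=R.T@d
    return o+d*(z-o[2])/d[2]
def down(a):
    c,s=np.cos(a),np.sin(a)
    return Ro.from_matrix(np.array([[0,c,s],[0,s,-c],[-1,0,0]])).as_quat()
E
python3 - <<'E'
from h import *
f=lambda u,v,z: proj_plane(((u+.5)/5-.5+200,(v+.5)/5-.5+148),z)
C=[f(*p,.018) for p in[(527,294),(678,272),(707,460),(558,484)]]
for p in C: print(p.round(4))
C=np.array(C); print("len",[np.linalg.norm(C[i]-C[i-1]).round(4) for i in range(4)],"cen",C.mean(0).round(4))
v=C[0]+C[1]-C[2]-C[3]; print("yaw",np.arctan2(v[1],v[0]))
print("handle top",f(637,379,.065).round(4))
L=f(125,257,.07);R=f(269,282,.07);L2=f(155,50,.07);R2=f(297,75,.07)
print("lips",L,R,np.linalg.norm(L-R),np.linalg.norm(L2-L),"mid",(L+R)/2)
for a,b in((L2,L),(R2,R),(f(210,152,.04),f(194,290,.04))):
    d=a-b; print("yaw",np.arctan2(d[1],d[0]),np.linalg.norm(d))
d=R-L;print("lipyaw",np.arctan2(d[0],-d[1]))
print("slot",((f(210,152,.04)+f(194,290,.04))/2).round(4),"pin",f(204,217,.038).round(4))
A=f(80,492,.04);B=f(240,515,.04);print("platenfront",(A+B)/2,np.linalg.norm(A-B))
E
```

```text
[ 0.5177 -0.0988  0.018 ]
[ 0.53   -0.1784  0.018 ]
[ 0.4313 -0.1943  0.018 ]
[ 0.4181 -0.1158  0.018 ]
len [np.float64(0.1011), np.float64(0.0806), np.float64(0.1), np.float64(0.0796)] cen [ 0.4743 -0.1468  0.018 ]
yaw 0.16401205996877943
handle top [ 0.4765 -0.1471  0.065 ]
lips [0.5350643 0.1092317 0.07     ] [0.52331994 0.03761813 0.07      ] 0.07257019132466828 0.1040536547299202 mid [0.52919212 0.07342492 0.07      ]
yaw -0.13291912801962638 0.1040536547299202
yaw -0.1250472212706407 0.1039902120006289
yaw -0.10521765630630836 0.07134128873271743
lipyaw -0.16254938328180543
slot [0.554 0.072 0.04 ] pin [0.5561 0.071  0.038 ]
platenfront [0.40916728 0.0920039  0.04      ] 0.08270188349349847
```

```bash
python3 - <<'E'
from h import *
R=Ro.from_quat(arm.read_eef_rot()).as_matrix();print("ty",R[:,1].round(3))
import json
for n,xy,yaws,h in(("nest",(.50,.08),-.135,.26),("car",(.4745,-.147),.164,.20)):
    best=None
    for a in(yaws,yaws+np.pi):
        j=arm.ik([*xy,h],down(a)); print(n,a,None if j is None else np.round(j,2))
        if j is not None and (best is None or abs(j[6])<abs(best[1][6])): best=(a,j)
    arm.movep([*xy,h],down(best[0])); arm.pause(.2)
    p=arm.read_tool_pos();q=arm.read_eef_rot();im=snapshot("wrist")
    cv2.imwrite(f"pics/w_{n}.png",im);np.savez(f"w_{n}.npz",p=p,q=q);print(p,best[0],arm.read_time())
    cv2.imwrite(f"pics/w_{n}b.png",cv2.resize(im,(800,600),interpolation=cv2.INTER_CUBIC))
print(arm.read_ft_force())
E
```

```text
ty [ 0.365 -0.931 -0.002]
nest -0.135 [ 0.12  0.48 -0.46  1.88  0.28  0.84 -0.62]
nest 3.0065926535897933 [ 0.5   0.7  -1.15  1.87  0.73  1.07  2.06]
[0.50018283 0.07943533 0.2599669 ] -0.135 2.95
car 0.164 [ 0.59  0.56 -0.49  1.97  0.4   0.7   0.02]
car 3.3055926535897933 [ 0.04  0.54  0.31  1.99 -0.26  0.65 -2.45]
[ 0.47534434 -0.14515884  0.200554  ] 0.164 4.1333
[-0.06092049  1.18621661 -0.52900621]
```

View pics/w_nestb.png

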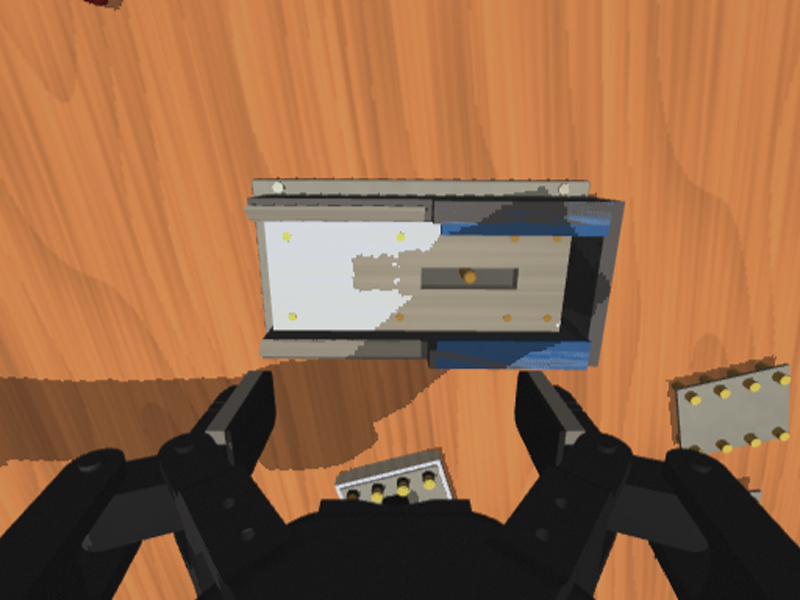

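View pics/w_carb.png

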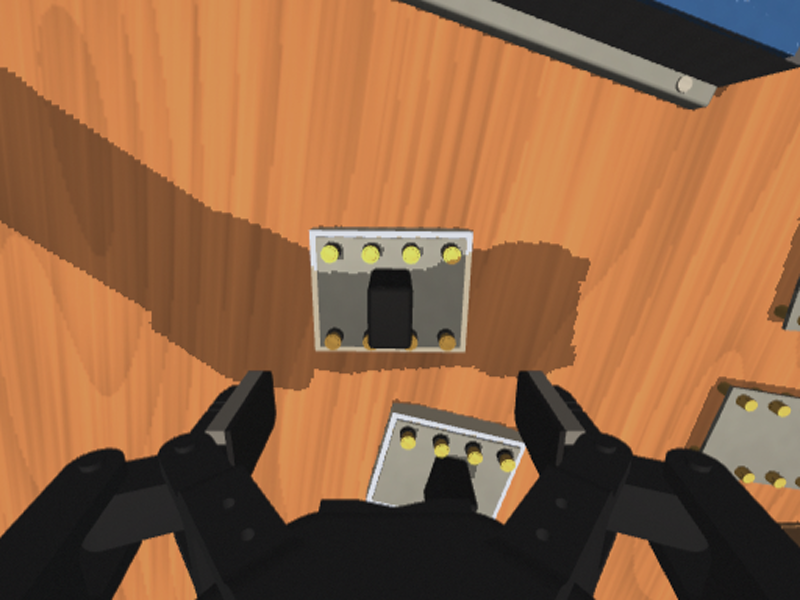

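The wrist views show slot corners at (421,267), (518,267), (518,290) and (421,290), the pin tip at (470,275), and the platen front edge from (265,222) to (273,331). The carrier rim corners are at (310,230), (472,232), (465,351) and (316,351), with its handle top at about x 368–413, y 285–349.

```bash
python3 - <<'E'
from h import *
def F(n):
    d=np.load(f"w_{n}.npz"); return lambda u,v,z: proj_plane(((u+.5)*.64-.5,(v+.5)*.64-.5),z,"wrist",(d["p"],d["q"]))
f=F("car")
C=np.array([f(*p,.018) for p in[(310,230),(472,232),(465,351),(316,351)]])
print("len",[np.linalg.norm(C[i]-C[i-1]).round(4) for i in range(4)],"cen",C.mean(0).round(4))
v=C[1]+C[2]-C[0]-C[3]; print("yaw",np.arctan2(v[1],v[0]))
H=np.array([f(*p,.065) for p in[(368,285),(413,285),(412,349),(368,349)]]);print("handle",H.mean(0).round(4),np.ptp(H,0))
f=F("nest")
S=np.array([f(*p,.04) for p in[(421,267),(518,267),(518,290),(421,290)]]);v=S[1]+S[2]-S[0]-S[3]
print("slot",S.mean(0).round(4),"yaw",np.arctan2(v[1],v[0]),np.linalg.norm(v)/2,"pin",f(470,275,.038).round(4))
A=f(265,222,.04);B=f(273,331,.04);d=A-B;print("front",((A+B)/2).round(4),np.linalg.norm(d),np.arctan2(-d[0],d[1]))
P=[[f(*p,.04) for p in q] for q in([(287,237),(557,239)],[(292,317),(547,318)])]
for q in P: d=q[1]-q[0];print("dots",q[0].round(4),q[1].round(4),np.arctan2(d[1],d[0]))
print("now",arm.read_tool_pos(),arm.read_time())
E
```

```text
len [np.float64(0.0806), np.float64(0.099), np.float64(0.0794), np.float64(0.0995)] cen [ 0.4737 -0.1454  0.018 ]
yaw 0.16017508758942792
handle [ 0.4736 -0.1445  0.065 ] [0.02887744 0.03954776 0.        ]
slot [0.5545 0.0721 0.04  ] yaw -0.13674298468558038 0.07038218038682315 pin [0.5554 0.0742 0.038 ]
front [0.4105 0.0918 0.04  ] 0.08160716076831641 -0.15568625217962487
dots [0.4298 0.1198 0.04  ] [0.618  0.0924 0.04  ] -0.14419703196598266
dots [0.4207 0.0606 0.04  ] [0.6094 0.0338 0.04  ] -0.14088700394140014
now [ 0.47516776 -0.14548068  0.20044606] 4.1333
```

```bash
cat >> h.py <<'E'
NY=-.139; NO=np.array([.5543,.0721])-.020*np.array([np.cos(NY),np.sin(NY)])
def nest(x,y=0): return NO+np.array([np.cos(NY)*x-np.sin(NY)*y,np.sin(NY)*x+np.cos(NY)*y])
def to_nest(p): d=np.array(p[:2])-NO; return np.array([np.cos(NY)*d[0]+np.sin(NY)*d[1],-np.sin(NY)*d[0]+np.cos(NY)*d[1]])
def goto(p,v=.15,ori=None,n=1):
    p=np.array(p,float);arm.line_to(p,v,ori)
    for _ in range(n):
        arm.pause(.15);e=p-np.array(arm.read_tool_pos())
        if np.linalg.norm(e)>.0005: arm.line_to(p+e,.05)
E
python3 - <<'E'
from h import *
arm.move_gripper(.65,40)
c=(.474,-.1457);q=down(.162)
goto([*c,.14],.15,q); goto([*c,.100],.08)
print(arm.read_tool_pos(),arm.read_ft_force())
arm.move_gripper(0,60);print("open",arm.read_opening(),arm.read_tool_pos(),arm.read_ft_force())
arm.line_to([*c,.18],.12);print(arm.read_ft_force())
e=nest(-.072)
arm.movep([*e,.18],down(NY)); arm.pause(.3)
p=arm.read_tool_pos();q=arm.read_eef_rot();im=snapshot("wrist");np.savez("w_hold.npz",p=p,q=q)
print("tgt",e,p,Ro.from_quat(q).as_matrix()[:,1],arm.read_ft_force(),arm.read_opening(),arm.read_time())
cv2.imwrite("pics/w_hold.png",cv2.resize(im,(800,600),interpolation=cv2.INTER_CUBIC))
E
```

```text
[ 0.47367591 -0.1457411   0.09971881] [-0.37852282  0.28217321 -0.25117734]
open 0.2744185446075143 [ 0.47344065 -0.14577093  0.09964092] [-2.87393784 -0.47732662  2.93607965]
[-0.35791477  0.0380121  -4.68984402]
tgt [0.46318734 0.08484686] [0.46346712 0.08352925 0.17989878] [ 9.89987046e-01 -1.41158236e-01 -2.84981338e-05] [-0.45586287 -0.65482967 -4.92644983] 0.27371109900778706 8.9917
```

View pics/w_hold.png

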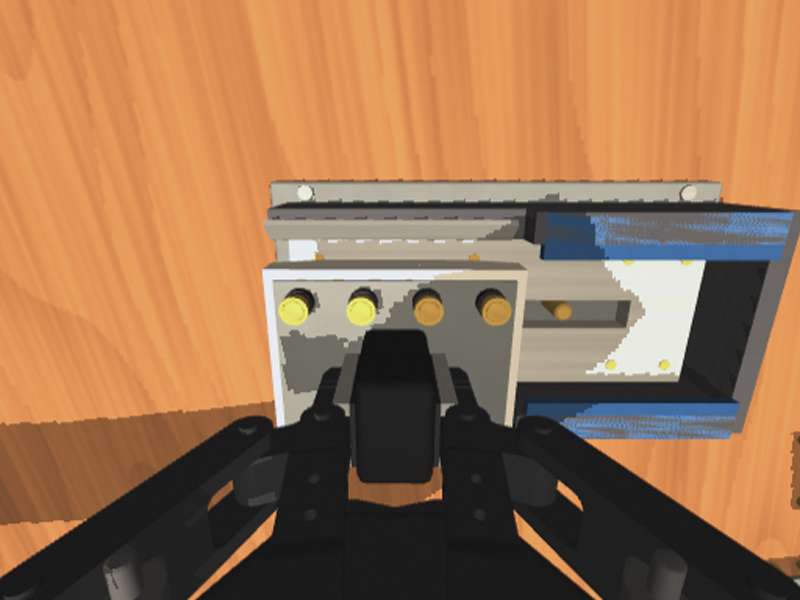

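The held carrier is level over the channel mouth, with its +y rim corners at (264,270) and (526,268). I'll check its offset in the hand, then lower it.

```bash
python3 - <<'E'
from h import *
d=np.load("w_hold.npz"); f=lambda u,v,z: proj_plane(((u+.5)*.64-.5,(v+.5)*.64-.5),z,"wrist",(d["p"],d["q"]))
A=f(264,270,.098);B=f(526,268,.098);print(np.linalg.norm(A-B),to_nest(A),to_nest(B),"tcp",to_nest(d["p"]))
print("yaw rel nest",np.subtract(to_nest(B),to_nest(A)))
# slot check from this view
S=np.array([to_nest(f(*p,.04)) for p in[(524,301),(630,301),(630,327),(524,327)]]);print(S.round(4))
E
```

```text
0.09912246739647029 [-0.12056087  0.03881052] [-0.02143952  0.03928018] tcp [-0.07154035 -0.00126614]
yaw rel nest [0.09912135 0.00046966]
[[-0.0021  0.0074]
 [ 0.0545  0.0073]
 [ 0.057  -0.0076]
 [-0.0008 -0.0075]]
```

```bash
python3 - <<'E'
from h import *
e=nest(-.072)
goto([*e,.172],.1,down(NY),2); print(to_nest(arm.read_tool_pos()))
for z in (.155,.146,.142,.139,.137):
    arm.line_to([*(2*e-np.array(arm.read_tool_pos())[:2] if 0 else e),z],.05); F=np.array(arm.read_ft_force()); print(z,to_nest(arm.read_tool_pos()).round(4),round(arm.read_tool_pos()[2],4),F.round(2))
    if F[2]>5 or np.hypot(*F[:2])>8: print("stop");break
E
```

```text
[-7.19182197e-02  9.99280365e-05]
0.155 [-0.0722 -0.    ] 0.1546 [-0.56  0.32 -5.1 ]
0.146 [-0.0722 -0.0001] 0.1457 [ 0.03  0.05 -5.18]
0.142 [-0.0721 -0.    ] 0.1418 [ 0.39 -0.97 -5.8 ]
0.139 [-0.0719  0.    ] 0.139 [ 0.41  0.05 -5.32]
0.137 [-0.0717  0.0001] 0.1372 [-0.27 -0.22 -3.01]
```

```bash
python3 - <<'E'
from h import *
u=np.array([np.cos(NY),np.sin(NY)])
arm.move_gripper(.35); arm.pause(.4); print("open",arm.read_opening(),arm.read_ft_force())
x0=to_nest(arm.read_tool_pos())
goto([*nest(-.072),.134],.05); F0=np.array(arm.read_ft_force());print("F0",F0,arm.read_time())
for x in np.arange(-.068,-.012,.004):
    arm.line_to([*nest(x),.134],.05); F=np.array(arm.read_ft_force())-F0; fx=F[:2]@u
    print(round(x,4),to_nest(arm.read_tool_pos()).round(4),"fx %.2f fy %.2f fz %.2f"%(fx,F[:2]@[-u[1],u[0]],F[2]))
    if fx<-9: print("stop");break
print(arm.read_time())
im=np.hstack([cv2.resize(snapshot("side")[165:265,200:350],(400,267),interpolation=cv2.INTER_CUBIC)]*1)
w=cv2.resize(snapshot("wrist"),(400,300));cv2.imwrite("pics/slide.png",np.vstack([im,w]))
E
```

```text
open 0.34970463643045235 [0.15499802 0.05567444 0.51540248]
F0 [ 1.11309274  0.81885434 -1.18074018] 12.1583
-0.068 [-0.0676  0.    ] fx -1.37 fy -0.10 fz 1.22
-0.064 [-0.0636  0.    ] fx -1.48 fy -0.68 fz 1.08
-0.06 [-0.0595  0.    ] fx -0.65 fy -0.98 fz 0.05
-0.056 [-0.0555  0.    ] fx -0.07 fy -0.63 fz 1.67
-0.052 [-0.0515  0.    ] fx -0.88 fy -1.34 fz 0.70
-0.048 [-0.0475  0.    ] fx -1.03 fy -1.85 fz 1.20
-0.044 [-0.0435  0.    ] fx -0.46 fy -0.93 fz 1.90
-0.04 [-0.0395  0.    ] fx -0.58 fy -0.49 fz 0.50
-0.036 [-0.0355  0.    ] fx -0.77 fy -0.62 fz 0.39
-0.032 [-0.0315 -0.    ] fx -0.86 fy -0.29 fz 1.77
-0.028 [-0.0274  0.    ] fx -0.43 fy -0.59 fz 1.47
-0.024 [-0.0235  0.    ] fx -1.44 fy -0.56 fz 2.23
-0.02 [-0.0196 -0.    ] fx -1.00 fy -0.76 fz 1.39
-0.016 [-0.0158 -0.    ] fx -1.95 fy -1.00 fz 1.29
-0.012 [-0.0118  0.    ] fx -3.05 fy -1.50 fz 2.63
15.9083
```

View pics/slide.png

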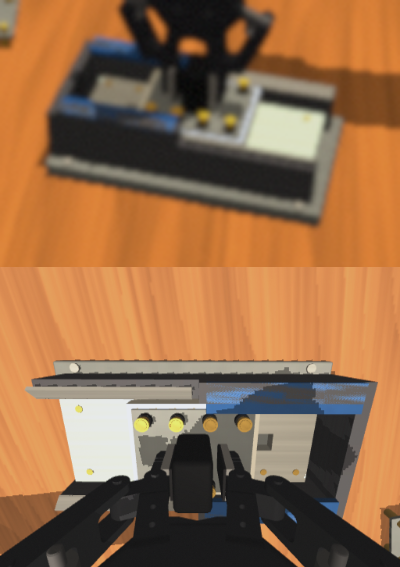

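```bash
python3 - <<'E'
from h import *
u=np.array([np.cos(NY),np.sin(NY)]); F0=np.array([1.11,.82,-1.18])-[.9,.5,-1.3]
xs=np.r_[np.arange(-.008,.013,.004),np.arange(.014,.040,.001)]
for x in xs:
    arm.line_to([*nest(x),.134],.03 if x<.013 else .015)
    if x>.013: arm.pause(.05)
    F=np.mean([arm.read_ft_force() for _ in range(3)],0)-F0; fx=F[:2]@u
    print(round(x,4),to_nest(arm.read_tool_pos()).round(4),"fx %.2f fy %.2f fz %.2f"%(fx,F[:2]@[-u[1],u[0]],F[2]))
    if fx<-5.5: print("stop");break
print(arm.read_time())
im=cv2.resize(snapshot("side")[165:265,200:350],(400,267),interpolation=cv2.INTER_CUBIC)
np.savez("w_pin.npz",p=arm.read_tool_pos(),q=arm.read_eef_rot())
w=snapshot("wrist");cv2.imwrite("pics/w_pin.png",w);cv2.imwrite("pics/slide2.png",np.vstack([im,cv2.resize(w,(400,300))]))
E
```

```text
-0.008 [-0.0071  0.    ] fx 0.10 fy 0.29 fz 0.53
-0.004 [-0.0032 -0.    ] fx -0.60 fy -0.40 fz -1.02
0.0 [ 0.0005 -0.    ] fx -0.52 fy -0.71 fz -0.41
0.004 [ 0.0045 -0.    ] fx 0.71 fy -0.84 fz -0.32
0.008 [0.0086 0.    ] fx -0.39 fy -0.22 fz 0.31
0.012 [0.0125 0.    ] fx 0.18 fy 0.08 fz 0.29
0.014 [0.014 0.   ] fx -0.41 fy 0.27 fz 0.53
0.015 [0.0149 0.    ] fx -0.94 fy 0.33 fz -0.40
0.016 [0.0161 0.    ] fx -1.73 fy 0.32 fz 0.15
0.017 [ 0.0172 -0.    ] fx -1.08 fy -0.67 fz -0.47
0.018 [ 0.0181 -0.    ] fx -1.32 fy 0.61 fz -1.26
0.019 [0.0196 0.0001] fx -0.28 fy -0.31 fz 0.41
0.02 [0.0202 0.    ] fx -0.03 fy -0.47 fz -0.34
0.021 [ 0.0209 -0.    ] fx -0.39 fy -0.55 fz -0.03
0.022 [ 0.0218 -0.    ] fx -1.45 fy -0.30 fz -0.17
0.023 [ 0.0231 -0.    ] fx -1.51 fy -0.80 fz -0.94
0.024 [ 0.0242 -0.    ] fx -1.02 fy -0.29 fz -0.15
0.025 [ 0.0251 -0.    ] fx -1.18 fy -1.04 fz -0.37
0.026 [ 0.0259 -0.    ] fx -1.93 fy -1.11 fz 0.49
0.027 [0.0262 0.    ] fx -4.43 fy -0.95 fz 1.14
0.028 [0.0266 0.    ] fx -4.74 fy 0.37 fz 1.77
0.029 [0.0269 0.0001] fx -6.89 fy 0.48 fz 1.94
stop
22.5417
```

```bash
python3 - <<'E'
from h import *
goto([*nest(.0235),.134],.05); arm.pause(.2)
print(to_nest(arm.read_tool_pos()),arm.read_ft_force())
arm.line_to([*nest(.0235),.190],.12); arm.pause(.15)
im=cv2.resize(snapshot("side")[150:265,200:350],(400,307),interpolation=cv2.INTER_CUBIC)
np.savez("w_pin.npz",p=arm.read_tool_pos(),q=arm.read_eef_rot())
w=snapshot("wrist");cv2.imwrite("pics/slide2.png",np.hstack([im,cv2.resize(w,(400,307))]))
cv2.imwrite("pics/w_pin.png",cv2.resize(w,(800,600),interpolation=cv2.INTER_CUBIC)); print(arm.read_tool_pos(),arm.read_time())
E
```

```text
[2.23936235e-02 7.93225406e-05] [-0.05404209  0.12115314 -0.10476715]
[0.55733975 0.07154867 0.18913453] 24.3667
```

View pics/w_pin.png

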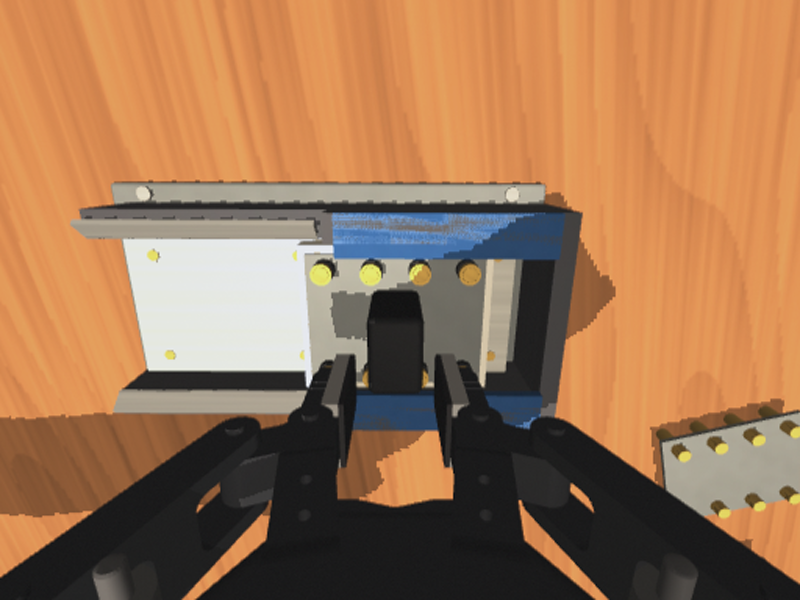

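The view shows the carrier flat under the lips with its handle at (396,345). Now I'll shut the fingers and press on the handle top.

```bash
python3 - <<'E'
from h import *
arm.move_gripper(0,60); goto([*nest(.0235),.180],.1); F0=np.array(arm.read_ft_force())
for z in np.arange(.177,.158,-.001):
    arm.line_to([*nest(.0235),z],.02); arm.pause(.05)
    F=np.mean([arm.read_ft_force() for _ in range(3)],0)
    print(round(z,4),round(arm.read_tool_pos()[2],4),to_nest(arm.read_tool_pos()).round(4),F.round(1))
    if F[2]>14: break
arm.pause(.3);print(arm.read_tool_pos(),arm.read_ft_force(),arm.read_time())
im=cv2.resize(snapshot("side")[150:265,200:350],(520,400),interpolation=cv2.INTER_CUBIC)
cv2.imwrite("pics/press.png",im)
E
```

```text
0.177 0.177 [ 0.0235 -0.    ] [0.6 0.4 0.4]
0.176 0.176 [ 0.0235 -0.    ] [0.1 1.  0.1]
0.175 0.1749 [0.0235 0.    ] [-0.4 -0.3 -0.3]
0.174 0.1739 [0.0235 0.    ] [-0.3  0.   0. ]
0.173 0.173 [ 0.0235 -0.    ] [ 0.9 -0.3 -0.4]
0.172 0.172 [0.0235 0.    ] [-0.1 -0.1  0.1]
0.171 0.1711 [0.0235 0.    ] [-0.1 -0.3  0.5]
0.17 0.1701 [0.0236 0.    ] [-2.2 -0.2  2.6]
0.169 0.1691 [0.0235 0.    ] [-0.5 -0.   3.8]
0.168 0.1681 [0.0235 0.    ] [-1.2 -0.2  4.3]
0.167 0.1677 [0.0235 0.0001] [-1.2  0.7  8.6]
0.166 0.1676 [0.0235 0.0001] [-3.3 -0.5 13.2]
0.165 0.1675 [0.0235 0.0001] [-4.5 -1.  19.1]
[0.55783346 0.07170537 0.16753689] [-5.41539357 -1.73367034 18.26400545] 29.4083
```

View pics/press.png

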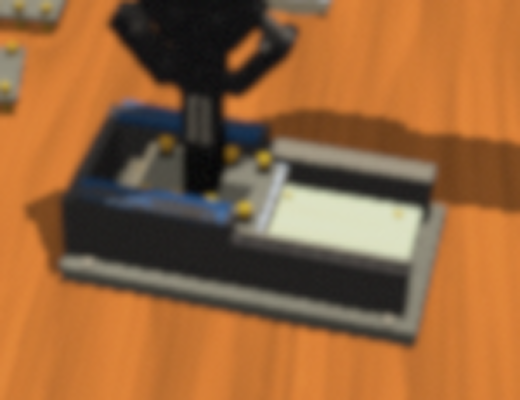

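The press hit a hard stop at TCP z = 0.1676 (tip 94.6 mm, expected handle top 95 mm when home), after about 1 N/mm of spring travel.

```bash
python3 -c "
from station import arm,ticket
print(arm.read_tool_pos(),arm.read_ft_force(),arm.read_time());print(ticket.finish_job())"
```

```text
[0.55784314 0.07171037 0.16753221] [-5.0217766  -1.69989454 17.97290085] 29.4583
the job is handed in; nothing more can be done
None
```

The two-row carrier is seated on the pin and pressed fully home, and I handed the job in at 29.5 s with the arm still pushing it down. No verdict was reported, so this rests on my own checks:

- **Placing:** I gripped the carrier by its handle and set it at nest x = -72 mm. The last wrist view before lowering had it centred to within about 1 mm.
- **Pin:** I loosened the fingers to a loose cage and slid it back. It stuck with the push rising from about 1–2 N to 7 N. By the finger gap, the carrier's centre was then at about x = 24 mm, which agrees with the pin seen at about 21.5 mm.
- **Press:** With shut fingers on the handle top, the resistance rose by roughly 1 N/mm, then met a hard stop with the fingertips at 94.6 mm. The handle top should be at 95 mm when the carrier is fully home.
- **Holding:** The last reading was 18 N downward, with a side force of about 5 N that left the position unchanged. In the last side picture the carrier looks flat under the lips.
- **The rest:** The arm touched nothing else that I know of. I did not re-measure the one-row carrier or the other bystanders at the end.

No check failed. The early top-camera and wrist-camera measurements differed by up to about 3 mm, and I mostly went with the closer wrist views.

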